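# Find the heavy side of the middle flywheel and hold it down

## Robot

A 6-joint arm with a two-finger parallel gripper is mounted at the origin on the work surface. World frame = base frame: x ahead of the robot, y to its left, z up, the work surface at z = 0. Lengths are in m, angles in rad, forces in N, time in s.
With the tool pointing down it reaches from about 0.275 to 0.75 m from the base axis. Payload 10.2 kg.
Tool frame: the origin (TCP) lies on the mounting face of the last link; the fingertips stand 173 mm ahead of it and the grasp point (between the pads) lies 155 mm ahead of it; x points along the fingers, y is the direction in which the jaws open and shut, and the axes are right-handed (so a half turn about x gives the same grasp; the last joint's range is limited). The gripper opens to 85 mm and grips with 20 to 120 N. Pads are 22 mm wide; open, the fingers measure 114 mm over their backs; the gripper's body (76 mm by 85 mm) begins 54 mm behind the grasp point. The pads swing forward as they close: fully open they stand 13 mm farther back than shut.
Start: joints at [-1.501, 0.313, 1.498, -0, 1.331, -0.223], TCP at [0.152, -0.503, 0.405] pointing down, gripper open.
Joint ranges: [-2.94, 2.94], [-0.97, 2.17], [0.19, 2.56], [-1.23, 4.37], [0.02, 3.11], [-2.88, 2.88]. Speed limits (rad/s): [2.39, 2.39, 3.01, 3.14, 3.14, 3.14].

## Interface

Orientations are given as a unit quaternion [x, y, z, w].
In Python, from station import arm gives the robot as it stands.
- The arm moves only by the shell command python3 -m inch 'ROWS' [OPENING] [FORCE]. ROWS is JSON, a list of rows, each a list of 4 numbers: the shift along the tool's x, y, z in cm, then the turn about the tool's x in rad. In form: [[dx, dy, dz, roll], ...]. A call has 1 to 12 rows; each row shifts and turns the commanded pose from where the row before left it, along the tool's axes as they then stand; what a row does not reach is not made up. A row lasts 1/10 s, in which the tool goes at most 50 mm and 8.59 degrees, less where a joint would pass 70% of its speed; a pose out of reach is approached as far as the arm can. A call is refused whole if a number of a shift passes 5 or a number of a turn 0.15, either way. A call with a gripper value outside its range is refused whole. OPENING is the closure, from -1 (fully open) to 1 (shut), so that 0 is half open, set as the call begins (- or left out, the last holds). The fingers move at their own pace and stop on an object; FORCE is the grip in N (left out, the last holds). Time passes only in rows, so rows that do not move let the fingers close. It gives the time, the measured TCP pose, the force and the opening at its end, in the units of the state.
- arm.get_obs(): the state, without advancing time (a new reading comes with each control period).
- arm.read_camera(name): name is "side" or "top" or "wrist"; returns a dict with "img" (420x560x3 uint8, blue, green, red), "fovy" (degrees; the focal length in pixels is half the picture's height over the tangent of half this angle, whatever the lens; pixels are square), "cx", "cy" (the principal point, pixels), "cam_to_world" (4x4, takes a point from camera to world coordinates). Camera axes: x right, y down, z forward; pixel columns grow to the right and rows downward; lengths in m; the calibration is good to about 2 mm. The wrist camera is an equidistant fisheye: a pixel r from the principal point sees the ray r / f radians off the axis. A picture is of the moment at which its call begins. There is no depth.
- arm.job_done(): hands the job in, once; it reports no verdict.
The state is a dict: "time_s": time; "qpos": joint angles; "qd": joint speeds; "tau": joint torques, N m; "tcp_pos": TCP position; "tcp_rot": TCP orientation; "contact_force": force on the tool from outside, world axes, zero at the start; "moment": the same for the moment, N m; "finger_gap": finger opening in m.
Only numpy, scipy, OpenCV 4.12 (cv2) and the standard library are available. Lean on these libraries where they do the work, as an engineer would, in place of code of your own. Each camera call takes 0.05 s, during which the arm holds its last target.

## Task

Of the three look-alike flywheels on tilted spindles, take the middle-sized one by its crank handle and spin it by hand, at least half a turn round, to feel where its hidden weight is. Then bring the heavy side to the lowest point of the tilted wheel, to within about 20 degrees, and finish while holding the handle, the wheel still, so that a balance screw can be fitted opposite. Leave the other two flywheels and the small parts on the bench as they are.

Things in the scene. Friction and masses are not known exactly. Their poses are not given: they have to be found in the camera images.
- mid_hub (a point): Middle of the front face of the 125 mm flywheel, on the spindle axis, 150 mm above the table; fixed to the stand. Axes: z up, x the horizontal way the tilted face looks. The spindle leans 45 degrees from vertical towards +x, so the lowest point of the face lies 45 degrees below +x and the highest 45 degrees above -x.
- mid_grip (a point): Grip point of the 125 mm flywheel's black handle: on the handle's axis, 36 mm out from the face, 45 mm off the spindle axis. The handle, 18 mm across, stands out parallel to the spindle from 10 to 60 mm. Pinch it from straight above, fingers closing along the hub's y. It revolves freely on its pin, so the hand need not turn. Its axes tell nothing.
- small_hub (a point): Middle of the front face of the 100 mm flywheel, on the spindle axis, 150 mm above the table; fixed to the stand. Axes: z up, x the horizontal way the tilted face looks. The spindle leans 45 degrees from vertical towards +x, so the lowest point of the face lies 45 degrees below +x and the highest 45 degrees above -x.
- small_grip (a point): Grip point of the 100 mm flywheel's black handle: on the handle's axis, 36 mm out from the face, 35 mm off the spindle axis. The handle, 18 mm across, stands out parallel to the spindle from 10 to 60 mm. Pinch it from straight above, fingers closing along the hub's y. It revolves freely on its pin, so the hand need not turn. Its axes tell nothing.
- large_hub (a point): Middle of the front face of the 150 mm flywheel, on the spindle axis, 150 mm above the table; fixed to the stand. Axes: z up, x the horizontal way the tilted face looks. The spindle leans 45 degrees from vertical towards +x, so the lowest point of the face lies 45 degrees below +x and the highest 45 degrees above -x.
- large_grip (a point): Grip point of the 150 mm flywheel's black handle: on the handle's axis, 36 mm out from the face, 56 mm off the spindle axis. The handle, 18 mm across, stands out parallel to the spindle from 10 to 60 mm. Pinch it from straight above, fingers closing along the hub's y. It revolves freely on its pin, so the hand need not turn. Its axes tell nothing.
- mid_wheel: Middle-sized flywheel: a sealed aluminium drum, 125 mm across, 30 mm thick, turning endlessly either way. Origin at the middle of its front face, z outward along the spindle, x towards its handle. Inside, unseen, a weight of about 0.5 kg lies 40 mm off the axis, on a side that differs every time, unrelated to the handle. The handle weighs only 15 g.
- mid_stand: Fixed stand of the middle-sized flywheel; origin on the table under the hub point. Its bearing drags with 0.20 N m, more than the weight's pull (at most 0.12 to 0.17 N m), so the wheel stays where it is left. Moving the handle along its circle takes about 4.4 N, plus up to 3 or 4 N where the heavy side is being lifted, less as much where it is going down.
- driver: Bystander: a screwdriver 170 mm long lying on the table; origin under it, along its length.
- tube: Bystander: a short black lens tube, 31 mm across and 30 mm tall; origin at the centre of its underside.
- pedestal: Bystander: a steel pedestal, 35 mm across and 50 mm tall; origin at the centre of its underside.
- clamp: Bystander: a flat black clamp plate, about 70 x 34 x 10 mm; origin at the centre of its underside.
- spacer: Bystander: a brass spacer ring, 38 mm across and 12 mm tall; origin at the centre of its underside.
- gauge: Bystander: a steel gauge block, 35 x 9 x 20 mm; origin at the centre of its underside.
Things that resemble listed ones, but are neither listed nor needed, are in the scene too. Leave any purple or turquoise look-alike of the mid_stand alone.

How it is judged:
By the outcome, as a careful person would: the job done as asked, in the order asked, and still so for the second after the job is handed in, while the arm keeps its last pose, push and grip.
It also fails if it takes over 69 s, if anything falls off the work surface, if the arm or the gripper's body presses on something with over 40 N, if the wrist force passes 120 N, or if a joint passes its speed limit or range.

## Working session

There is one attempt and no reset: what is moved stays moved. The work goes in short steps, Python scripts to look and compute and a shell command to move; the robot and the scene stay as the last step left them, time stands still between calls to the robot, and variables do not carry over. Pictures are saved under pics/ and viewed, and the job is handed in when it is done.

```bash
ls; mkdir -p pics
python3 - <<'E'
from station import arm
import cv2,json
o=arm.get_obs(); print(o)
for n in ["side","top","wrist"]:
    c=arm.read_camera(n); cv2.imwrite(f"pics/{n}0.png",c["img"]); print(n,c["fovy"],c["cx"],c["cy"],c["cam_to_world"])
E
```

```text
pics
{'time_s': 0.0, 'qpos': array([-1.50137000e+00,  3.13434725e-01,  1.49843474e+00,  1.85095043e-05,
        1.33100201e+00, -2.23398672e-01]), 'qd': array([-0.00202934,  0.00117767,  0.00143036, -0.00106541,  0.00119265,
       -0.00016744]), 'tau': array([-5.98432907e-04, -4.12261963e+01, -2.59743798e+01, -2.14816337e-04,
        4.06715437e-03,  9.07861988e-06]), 'tcp_pos': array([ 0.1515331 , -0.50261341,  0.40414363]), 'tcp_rot': array([ 0.69958252,  0.10360852, -0.69950029,  0.10270791]), 'contact_force': array([-0.43327879, -0.04601886, -0.38066593]), 'moment': array([0.04816349, 0.00416726, 0.00483811]), 'finger_gap': 0.08540216962697822}
side 42.397610701748064 279.4463869323704 214.42184321415877 [[ 0.99843802 -0.00184465  0.05584019  0.44856986]
 [-0.05019104 -0.46866788  0.88194743 -1.16050155]
 [ 0.02454361 -0.88337252 -0.46802841  0.78747893]
 [ 0.          0.          0.          1.        ]]
top 50.24764082180408 281.9505003781077 205.12067587493326 [[ 0.01677907 -0.98246149  0.18570913  0.26135667]
 [-0.99984852 -0.01562773  0.00766192  0.07713886]
 [-0.00462533 -0.18580956 -0.98257489  1.55330166]
 [ 0.          0.          0.          1.        ]]
wrist 65.70646984690485 284.04383768668316 207.24431607703818 [[ 0.28877937 -0.91653062 -0.27672749  0.22306824]
 [-0.95739498 -0.2768014  -0.08231549 -0.48187366]
 [-0.00115389  0.28870853 -0.95741634  0.37301889]
 [ 0.          0.          0.          1.        ]]
```

View pics/side0.png

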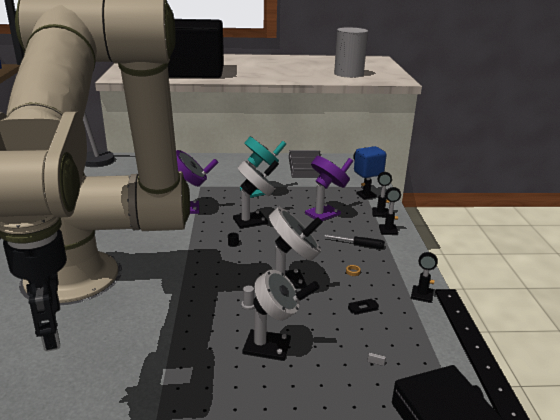

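View pics/top0.png

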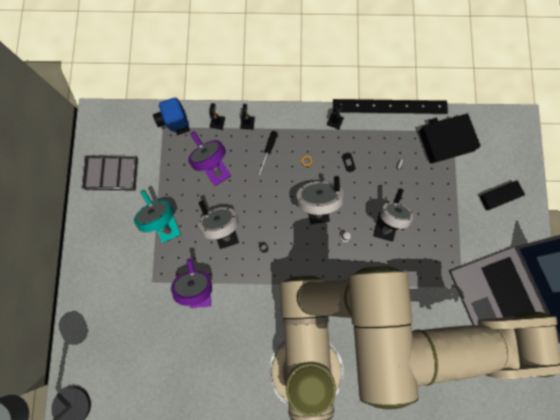

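View pics/wrist0.png

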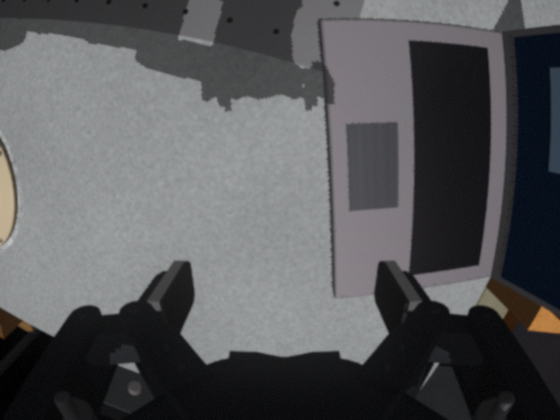

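Candidates for the wheel I want, as top-view pixels: grey wheels at (320,197), about 46 px across, (218,223), about 37 px, and (397,214), about 31 px. The purple ones at (207,155) and (192,287) and the turquoise one at (155,215) are decoys. The ratios 46:37:31 fit 150:125:100 mm, so the middle wheel should be (218,223). I'll check this in a close crop.

Run:
```python
import cv2,numpy as np
t=cv2.imread("pics/top0.png"); s=cv2.imread("pics/side0.png")
cv2.imwrite("pics/topc.png",cv2.resize(t[175:265,170:300],None,fx=6,fy=6,interpolation=cv2.INTER_CUBIC))
cv2.imwrite("pics/sidec.png",cv2.resize(s[120:260,200:340],None,fx=4.2,fy=4.2,interpolation=cv2.INTER_CUBIC))
cv2.imwrite("pics/topall.png",cv2.resize(t[150:260,180:430],None,fx=3.2,fy=3.2,interpolation=cv2.INTER_CUBIC))
```

```text
(no output)
```

View pics/topc.png

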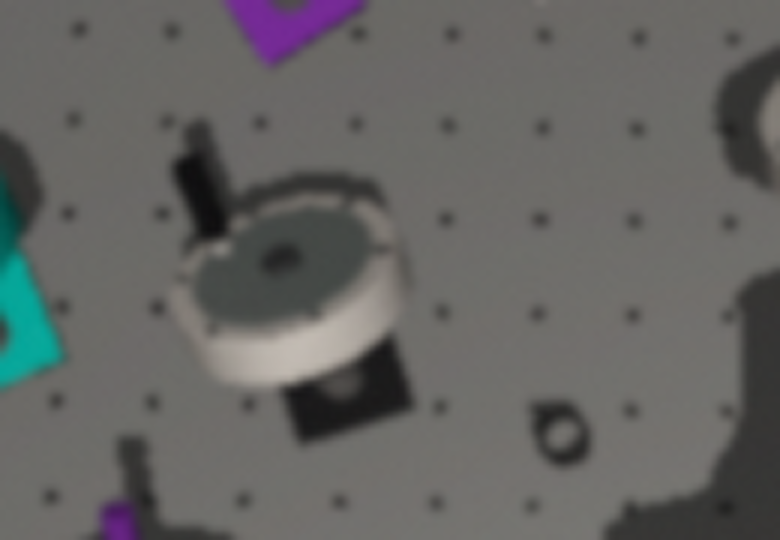

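View pics/sidec.png

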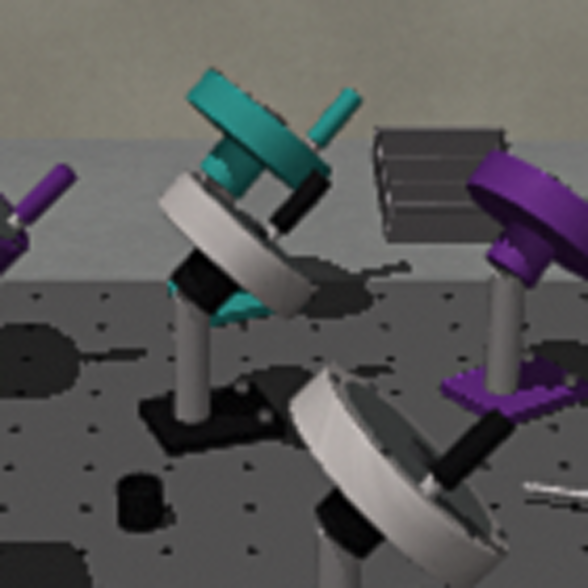

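View pics/topall.png

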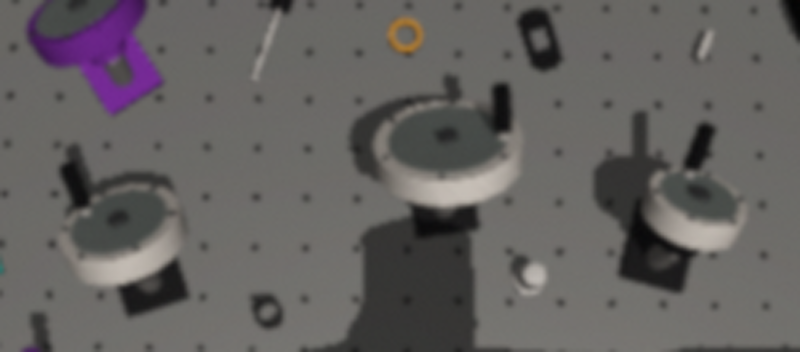

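The crop shows a grey-white wheel at top pixel (217,218) with a black handle running up and to the left, from about (205.5,214) to (201,202). In the side view the same wheel is at about (258,177). The mid wheel is confirmed by size, lying between the large wheel (320,197) and the small one (397,214). Next I'll measure it.

```bash
cat > h.py <<'E'
import numpy as np,cv2
CAM={"side":(42.397610701748064,279.4463869323704,214.42184321415877,np.array([[0.99843802,-0.00184465,0.05584019,0.44856986],[-0.05019104,-0.46866788,0.88194743,-1.16050155],[0.02454361,-0.88337252,-0.46802841,0.78747893]])),
"top":(50.24764082180408,281.9505003781077,205.12067587493326,np.array([[0.01677907,-0.98246149,0.18570913,0.26135667],[-0.99984852,-0.01562773,0.00766192,0.07713886],[-0.00462533,-0.18580956,-0.98257489,1.55330166]]))}
def ray(n,u,v):
    f,cx,cy,M=CAM[n]; F=210/np.tan(np.radians(f)/2)
    d=M[:,:3]@np.array([(u-cx)/F,(v-cy)/F,1]); return M[:,3],d/np.linalg.norm(d)
def proj(n,p):
    f,cx,cy,M=CAM[n]; F=210/np.tan(np.radians(f)/2); q=M[:,:3].T@(np.asarray(p)-M[:,3]); return np.array([cx+F*q[0]/q[2],cy+F*q[1]/q[2]])
def plane(n,u,v,z):
    o,d=ray(n,u,v); return o+d*(z-o[2])/d[2]
def tri(a,b):
    (o1,d1),(o2,d2)=ray("top",*a),ray("side",*b)
    A=np.stack([d1,-d2],1); t=np.linalg.lstsq(A,o2-o1,rcond=None)[0]; p,q=o1+t[0]*d1,o2+t[1]*d2
    return (p+q)/2,np.linalg.norm(p-q)
E
python3 - <<'E'
from h import *
t=cv2.imread("pics/top0.png"); s=cv2.imread("pics/side0.png")
# white/grey rim+face? print masks
hsv=cv2.cvtColor(t,cv2.COLOR_BGR2HSV)
for (u,v) in [(217,218),(225,214),(205,212),(203,206),(226,243),(230,231)]: print((u,v),t[v,u],hsv[v,u])
H=plane("top",170+282/6-.4,175+256/6-.4,0.15); print("hub",H, np.hypot(*H[:2]))
for n,a,b in [("tip",(170+187/6-.4,175+162/6-.4),(200+319/4.2-.4,120+180/4.2-.4)),("lowend",(170+213/6-.4,175+232/6-.4),(200+281/4.2-.4,120+226/4.2-.4))]:
    print(n,tri(a,b))
# stand plate corners, table
for c in [(300,443),(414,405)]: print("plate",plane("top",170+c[0]/6-.4,175+c[1]/6-.4,0.012))
E
```

```text
(217, 218) [41 41 41] [ 0  0 41]
(225, 214) [70 73 69] [68 14 73]
(205, 212) [17 17 18] [ 0 14 18]
(203, 206) [16 15 16] [150  16  16]
(226, 243) [27 27 27] [ 0  0 27]
(230, 231) [153 160 167] [ 15  21 167]
hub [0.48404112 0.29489447 0.15      ] 0.5667967526930802
tip (array([0.52934772, 0.34468718, 0.16541924]), np.float64(0.003076923683445552))
lowend (array([0.5000049 , 0.33515753, 0.13329665]), np.float64(0.0017342610161409676))
plate [0.39754362 0.30120643 0.012     ]
plate [0.42044577 0.23654391 0.012     ]
```

```bash
cat >> h.py <<'E'
from scipy.spatial.transform import Rotation as Rn
YAW=np.radians(18.7); HUB=np.array([0.484,0.295,0.150])
def axes(yaw=None):
    yaw=YAW if yaw is None else yaw
    x=np.array([np.cos(yaw),np.sin(yaw),0]);y=np.array([-np.sin(yaw),np.cos(yaw),0]);z=np.array([0,0,1.])
    return x,y,z,(x+z)/2**.5,(x-z)/2**.5   # n outward, d lowest
def grip(th,out=.036,r=.045): # th from lowest toward +y (hub)
    x,y,z,n,d=axes(); return HUB+out*n+r*(np.cos(th)*d+np.sin(th)*y)
E
python3 - <<'E'
from h import *
from scipy.optimize import least_squares
R=Rn.from_quat([ 0.69958252,0.10360852,-0.69950029,0.10270791]).as_matrix(); print(R.round(3))
t=cv2.imread("pics/top0.png"); s=cv2.imread("pics/side0.png")
# dark-green face disc in top: contour of dark-grey region inside the wheel
m=cv2.inRange(t,(60,60,58),(95,100,95)); m[:,:195]=0;m[:205]=0;m[:,240:]=0;m[235:]=0
for lo in [100,120,140]:
    g=(t.min(2)>lo).astype(np.uint8); 
    n,l,st,ce=cv2.connectedComponentsWithStats(g[150:270,180:430]); print(lo,[(x[0]+180,x[1]+150,x[2],x[3],x[4]) for x in st[1:] if 100<x[4]<9000])
# other wheels hub positions
for nm,u,v in [("large",319,193),("small",398,211),("turq",152,214),("purpA",206,154),("purpB",190,284)]: print(nm,plane("top",u,v,.15).round(3))
print("grip46",grip(np.radians(46)), [grip(np.radians(46),o).round(3) for o in (.01,.06)], YAW)
for o in(.01,.036,.06): print(proj("top",grip(np.radians(46),o)).round(1),proj("side",grip(np.radians(46),o)).round(1))
E
```

```text
[[-0.     0.289 -0.957]
 [ 0.001 -0.957 -0.289]
 [-1.    -0.001 -0.   ]]
100 [(np.int32(407), np.int32(166), np.int32(23), np.int32(22), np.int32(122))]
120 [(np.int32(304), np.int32(193), np.int32(39), np.int32(22), np.int32(376)), (np.int32(386), np.int32(213), np.int32(27), np.int32(16), np.int32(225)), (np.int32(202), np.int32(220), np.int32(34), np.int32(20), np.int32(286))]
140 [(np.int32(308), np.int32(200), np.int32(33), np.int32(14), np.int32(254)), (np.int32(389), np.int32(217), np.int32(21), np.int32(11), np.int32(153)), (np.int32(206), np.int32(224), np.int32(28), np.int32(15), np.int32(201))]
large [ 0.568 -0.03   0.15 ]
small [ 0.513 -0.281  0.15 ]
turq [0.491 0.501 0.15 ]
purpA [0.692 0.339 0.15 ]
purpB [0.274 0.368 0.15 ]
grip46 [0.51867074 0.34090974 0.15335195] [array([0.501, 0.335, 0.135]), array([0.535, 0.346, 0.17 ])] 0.32637657012293964
[205.1 212.5] [266.6 173. ]
[202.5 206.1] [272.5 166.6]
[200.  200.1] [277.9 160.6]
```

```bash
python3 -m inch '[[-2,-1,-2,-0.033],[-2,-2,-4,0],[-1,-2,-4.4,0],[-1,-2,-4.4,0],[-1,-2,-4.4,0],[0,-2,-4.4,0],[0,-2,-4.4,0],[0,-2,-4.4,0],[0,-2,-3,0],[0,-4.5,-2,0]]' -1 60
python3 -m inch '[[0,-4.5,-2,0],[0,-4.5,-2,0],[0,-4.5,-2,0],[0,-4.5,-2,0],[0,-4.5,-2,0],[0,-4.5,-2,0],[0,-4.5,-2,0],[0,-4.5,-2,0],[0,-4.5,-2,0],[0,-3,-1,0],[0,0,0,0]]'
```

```text
time_s: 1.15
tcp_pos: [0.4391, -0.1792, 0.4738]
tcp_rot: [-0.697, -0.115, 0.698, -0.114]
contact_force: [0.6, 1.0, 0.4]
finger_gap: 0.0856
time_s: 2.25
tcp_pos: [0.4778, 0.2963, 0.4738]
tcp_rot: [-0.697, -0.116, 0.698, -0.116]
contact_force: [0.4, -0.3, 1.0]
finger_gap: 0.085
```

Run:
```python
from station import arm
import cv2,numpy as np
for n in ["wrist","top"]:
    c=arm.read_camera(n); cv2.imwrite(f"pics/{n}1.png",c["img"])
    if n=="wrist": np.savez("w1.npz",M=c["cam_to_world"],k=[c["fovy"],c["cx"],c["cy"]])
o=arm.get_obs(); print(o["tcp_pos"],o["qpos"],o["contact_force"])
```

```text
[0.47826283 0.29335062 0.47422188] [ 3.41435130e-01  3.57402725e-01  1.25713275e+00 -2.98261752e-04
  1.52803057e+00  1.58534296e+00] [ 0.09897346 -0.20004513  0.15114802]
```

View pics/wrist1.png

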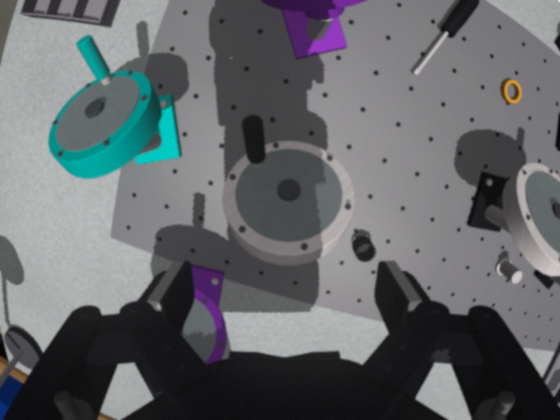

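The wrist view shows the middle wheel with its hub at about (289,190) and its handle from (256,158) to (253,120). The turquoise wheel at (100,110) and the purple ones are well clear. Now I'll refine the hub, yaw and handle angle from this view.

```bash
cat >> h.py <<'E'
def wray(M,k,u,v):
    F=210/np.tan(np.radians(k[0])/2); a=np.array([u-k[1],v-k[2]]); r=np.hypot(*a); th=r/F
    c=np.r_[a/max(r,1e-9)*np.sin(th),np.cos(th)]; return M[:3,3],M[:3,:3]@c
def pint(o,d,p,n): return o+d*(n@(p-o))/(n@d)
E
python3 - <<'E'
from h import *
from scipy.optimize import least_squares
z=np.load("w1.npz");M,k=z["M"],z["k"]
im=cv2.imread("pics/wrist1.png")
hsv=cv2.cvtColor(im,cv2.COLOR_BGR2HSV)
for p in [(289,190),(270,200),(310,200),(300,160),(240,200),(345,200)]: print(p,im[p[1],p[0]])
# radial scan for disc->rim edge
pts=[]
g=cv2.GaussianBlur(im,(3,3),0).astype(float).sum(2)/3
for a in np.arange(0,360,6):
    c,s=np.cos(np.radians(a)),np.sin(np.radians(a))
    rr=np.arange(32,70,.5); val=np.array([g[int(round(190+.75*r*s)),int(round(289+r*c))] for r in rr])
    dv=val[4:]-val[:-4]; i=np.argmax(dv)
    if dv[i]>18: pts.append((289+rr[i+2]*c,190+.75*rr[i+2]*s))
pts=np.array(pts); 
for it in range(3):
    e=cv2.fitEllipse(pts.astype(np.float32)); 
    ang=np.radians(e[2]);q=(pts-e[0])@np.array([[np.cos(ang),-np.sin(ang)],[np.sin(ang),np.cos(ang)]]); rho=np.hypot(q[:,0]/(e[1][0]/2),q[:,1]/(e[1][1]/2)); pts=pts[abs(rho-1)<.05]
print(len(pts),e)
vis=im.copy()
for p in pts: cv2.circle(vis,(int(round(p[0])),int(round(p[1]))),1,(0,0,255),-1)
cv2.imwrite("pics/fit1.png",cv2.resize(vis[90:280,180:400],None,fx=3,fy=3))
R=[wray(M,k,*p) for p in pts]
def res(x):
    h=np.array([x[0],x[1],.15]); ax=axes(x[2]); n=ax[3]
    P=np.array([pint(o,d,h,n) for o,d in R]); return (np.linalg.norm(P-h,axis=1)-x[3])*1e3
s=least_squares(res,[.484,.295,YAW,.05],loss="soft_l1"); x=s.x; print("hub",x[:2],"yaw",np.degrees(x[2]),"r",x[3],"rms",np.sqrt((res(x)**2).mean()))
h=np.array([x[0],x[1],.15]);
for yw in (x[2],YAW):
  _,y,_,n,d=axes(yw)
  print("hubpix",pint(*wray(M,k,289,190),h,n)-h)
  for nm,p,o in [("base",(256,158),.010),("mid?",(254.5,140),.036),("tip",(252.5,120),.06)]:
    P=pint(*wray(M,k,*p),h+o*n,n)-h-o*n; print(nm,np.linalg.norm(P),np.degrees(np.arctan2(P@y,P@d)))
E
```

```text
(289, 190) [47 43 43]
(270, 200) [76 75 70]
(310, 200) [77 75 72]
(300, 160) [75 73 69]
(240, 200) [78 78 73]
(345, 200) [161 161 167]
46 ((288.48101806640625, 194.81210327148438), (92.8119888305664, 106.25900268554688), 90.15641021728516)
hub [0.48081852 0.2923991 ] yaw 19.39469800647404 r 0.0498613977100217 rms 0.4459087853989039
hubpix [ 0.00080287 -0.00030481 -0.00065609]
base 0.04348932844877329 44.63893783175461
mid? 0.043532139391624064 43.429351305147435
tip 0.044876149106642636 41.638524933922625
hubpix [ 0.00080165 -0.00030532 -0.00066145]
base 0.04339016574648371 45.367409130047086
mid? 0.043568092325108256 44.3822502299436
tip 0.045016152022983036 42.79365641868803
```

View pics/fit1.png

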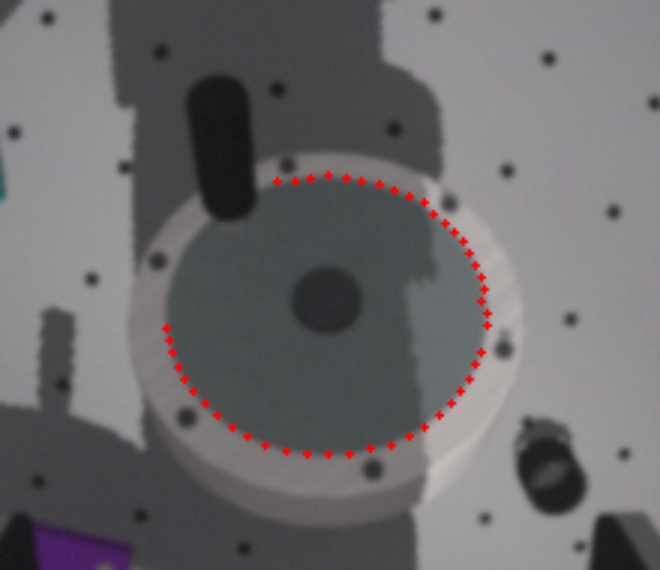

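```bash
sed -i 's/^YAW=.*/YAW=np.radians(19.2); HUB=np.array([0.482,0.2935,0.150])/' h.py
cat >> h.py <<'E'
def delta(target_grip,up=0.):
    from station import arm
    o=arm.get_obs(); R=Rn.from_quat(o["tcp_rot"]).as_matrix()
    w=np.asarray(target_grip)+[0,0,.155+up]-o["tcp_pos"]
    x,y,z,n,d=axes(); 
    print("tcp",o["tcp_pos"].round(4),"tool delta cm",(R.T@w*100).round(2),"yaw err rad (roll)",round(float(np.arctan2(np.dot(np.cross(R[:,1],-y),R[:,0]),np.dot(R[:,1],-y))),4), "tilt",(R[:,0]+[0,0,1]).round(4)[:2], "F",o["contact_force"].round(2))
E
python3 -c "
from h import *
g=grip(np.radians(44.5));print(g);delta(g);delta(g,.06)"
```

```text
[0.51710023 0.33912186 0.15276035]
tcp [0.4783 0.2934 0.4742] tool delta cm [16.64 -3.09 -5.16] yaw err rad (roll) -0.0082 tilt [-0.0008 -0.0006] F [ 0.1  -0.2   0.15]
tcp [0.4783 0.2934 0.4742] tool delta cm [10.64 -3.09 -5.16] yaw err rad (roll) -0.0082 tilt [-0.0008 -0.0006] F [ 0.1  -0.2   0.15]
```

```bash
python3 -m inch '[[0,-1.5,-2.6,-0.008],[1,-1.6,-2.56,0],[3,0,0,0],[3,0,0,0],[2.5,0,0,0],[1.14,0,0,0],[0,0,0,0],[0,0,0,0]]'
python3 - <<'E'
from station import arm
import cv2,numpy as np
from h import *
c=arm.read_camera("wrist"); cv2.imwrite("pics/wrist2.png",c["img"]); np.savez("w2.npz",M=c["cam_to_world"],k=[c["fovy"],c["cx"],c["cy"]])
delta(grip(np.radians(44.5)))
E
```

```text
time_s: 3.15
tcp_pos: [0.5174, 0.3387, 0.3698]
tcp_rot: [0.698, 0.117, -0.697, 0.117]
contact_force: [0.2, -0.5, 0.2]
finger_gap: 0.0852
tcp [0.5174 0.3389 0.37  ] tool delta cm [ 6.23 -0.03  0.03] yaw err rad (roll) -0.0018 tilt [0.0025 0.001 ] F [-0.34  0.73  0.36]
```

View pics/wrist2.png

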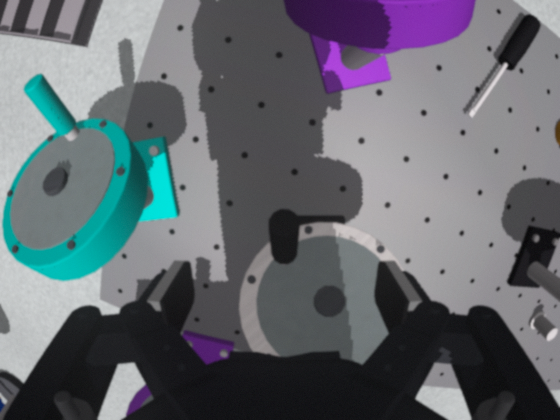

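The handle sits at columns 270–298, rows 210–262, midway between the pads (midpoint about column 284). I'll check this against the model, then descend.

Run:
```python
from h import *
z=np.load("w2.npz");M,k=z["M"],z["k"]
_,y,_,n,d=axes()
for nm,p,o in [("base",(284.5,258),.010),("tip",(284,224),.06)]:
    P=pint(*wray(M,k,*p),HUB+o*n,n)-HUB-o*n; print(nm,np.linalg.norm(P),np.degrees(np.arctan2(P@y,P@d)))
P=pint(*wray(M,k,329.5,301),HUB,n); print("hub from pix",P)
```

```text
base 0.04054966850033967 47.52197829599772
tip 0.042142816953840444 45.71498475279371
hub from pix [0.48161997 0.29237963 0.15072734]
```

```bash
python3 -m inch '[[2,0,0,0],[2,0,0,0],[1.2,0,0,0],[1,0,0,0],[0,0,0,0],[0,0,0,0],[0,0,0,0]]'; python3 -c "
from h import *
delta(grip(np.radians(44.5)))"
```

```text
time_s: 3.9
tcp_pos: [0.5173, 0.3392, 0.3073]
tcp_rot: [0.698, 0.118, -0.697, 0.117]
contact_force: [0.1, -0.8, -0.4]
finger_gap: 0.0854
tcp [0.5173 0.3392 0.3073] tool delta cm [-0.04  0.01  0.02] yaw err rad (roll) -0.0013 tilt [0.0016 0.0007] F [ 0.09 -0.78 -0.43]
```

```bash
for i in 1 2 3 4 5; do python3 -m inch '[[0,0,0,0]]' -1 50 | grep force; done
python3 -m inch '[[0,0,0,0],[0,0,0,0],[0,0,0,0],[0,0,0,0],[0,0,0,0],[0,0,0,0],[0,0,0,0],[0,0,0,0]]' 1 50
python3 - <<'E'
from station import arm
import cv2
c=arm.read_camera("wrist"); cv2.imwrite("pics/wrist3.png",c["img"]); print(arm.get_obs()["contact_force"],arm.get_obs()["finger_gap"])
E
```

```text
contact_force: [0.1, 0.7, 0.5]
contact_force: [-1.2, -0.1, -0.3]
contact_force: [-0.6, 0.1, -0.2]
contact_force: [-0.9, -0.6, 0.3]
contact_force: [-0.7, -0.3, -0.0]
time_s: 5.2
tcp_pos: [0.5172, 0.339, 0.3064]
tcp_rot: [0.697, 0.117, -0.697, 0.118]
contact_force: [0.2, -1.7, 2.9]
finger_gap: 0.0168
[-0.52978676 -2.64683261  2.51444654] 0.01687138482036746
```

View pics/wrist3.png

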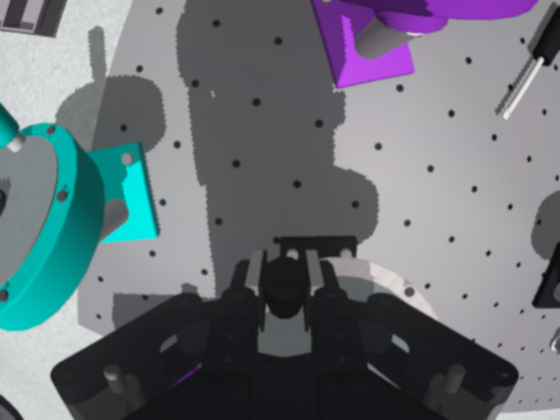

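Gripped: the gap is 16.9 mm and the handle is centred between the pads at (285,285). Next I'll work out the circle steps.

Run:
```python
import numpy as np
th=np.radians(np.arange(45,45+361,7.5)); 
P=np.stack([3.182*np.cos(th),-4.5*np.sin(th),-3.182*np.cos(th)],1)
# integrate with rounding carried
q=P[0].copy()
for i in range(0,48,2):
    s=[]
    for j in (1,2):
        d=(P[i+j]-q).round(2); q=q+d; s.append([float(v) for v in d]+[0])
    print(np.degrees(th[i+2]).round(),s)
```

```text
60.0 [[-0.31, -0.39, 0.31, 0], [-0.35, -0.33, 0.35, 0]]
75.0 [[-0.37, -0.26, 0.37, 0], [-0.4, -0.18, 0.4, 0]]
90.0 [[-0.4, -0.12, 0.4, 0], [-0.42, -0.04, 0.42, 0]]
105.0 [[-0.42, 0.04, 0.42, 0], [-0.4, 0.12, 0.4, 0]]
120.0 [[-0.4, 0.18, 0.4, 0], [-0.37, 0.26, 0.37, 0]]
135.0 [[-0.35, 0.33, 0.35, 0], [-0.31, 0.39, 0.31, 0]]
150.0 [[-0.27, 0.44, 0.27, 0], [-0.24, 0.49, 0.24, 0]]
165.0 [[-0.18, 0.53, 0.18, 0], [-0.13, 0.56, 0.13, 0]]
180.0 [[-0.08, 0.57, 0.08, 0], [-0.03, 0.59, 0.03, 0]]
195.0 [[0.03, 0.59, -0.03, 0], [0.08, 0.58, -0.08, 0]]
210.0 [[0.13, 0.55, -0.13, 0], [0.18, 0.53, -0.18, 0]]
225.0 [[0.24, 0.49, -0.24, 0], [0.27, 0.44, -0.27, 0]]
240.0 [[0.31, 0.39, -0.31, 0], [0.35, 0.33, -0.35, 0]]
255.0 [[0.37, 0.26, -0.37, 0], [0.4, 0.19, -0.4, 0]]
270.0 [[0.4, 0.11, -0.4, 0], [0.42, 0.04, -0.42, 0]]
285.0 [[0.42, -0.04, -0.42, 0], [0.4, -0.11, -0.4, 0]]
300.0 [[0.4, -0.19, -0.4, 0], [0.37, -0.26, -0.37, 0]]
315.0 [[0.35, -0.33, -0.35, 0], [0.31, -0.39, -0.31, 0]]
330.0 [[0.27, -0.44, -0.27, 0], [0.24, -0.49, -0.24, 0]]
345.0 [[0.18, -0.53, -0.18, 0], [0.13, -0.55, -0.13, 0]]
360.0 [[0.08, -0.58, -0.08, 0], [0.03, -0.59, -0.03, 0]]
375.0 [[-0.03, -0.59, 0.03, 0], [-0.08, -0.57, 0.08, 0]]
390.0 [[-0.13, -0.56, 0.13, 0], [-0.18, -0.53, 0.18, 0]]
405.0 [[-0.24, -0.49, 0.24, 0], [-0.27, -0.44, 0.27, 0]]
```

First quarter, then check the forces.

```bash
L=f.log
python3 -m inch '[[-0.31,-0.39,0.31,0],[-0.35,-0.33,0.35,0]]' | tee -a $L
python3 -m inch '[[-0.37,-0.26,0.37,0],[-0.40,-0.18,0.40,0]]' | tee -a $L
python3 -m inch '[[-0.40,-0.12,0.40,0],[-0.42,-0.04,0.42,0]]' | tee -a $L
python3 -m inch '[[-0.42,0.04,0.42,0],[-0.40,0.12,0.40,0]]' | tee -a $L
python3 -m inch '[[-0.40,0.18,0.40,0],[-0.37,0.26,0.37,0]]' | tee -a $L
python3 -m inch '[[-0.35,0.33,0.35,0],[-0.31,0.39,0.31,0]]' | tee -a $L
cat > an.py <<'E'
from h import *
import re,sys
def load(fs):
    T=[]
    for f in fs:
        s=open(f).read()
        P=[eval(m) for m in re.findall(r"tcp_pos: (\[.*?\])",s)];F=[eval(m) for m in re.findall(r"contact_force: (\[.*?\])",s)];t=[float(m) for m in re.findall(r"time_s: ([\d.]+)",s)];G=[float(m) for m in re.findall(r"finger_gap: ([\d.]+)",s)]
        T+=list(zip(t,P,F,G))
    return T
def rows(fs,bias=(-.4,-.2,.0)):
    x,y,z,n,d=axes(); out=[]
    for t,P,F,G in load(fs):
        v=np.array(P)-[0,0,.155]-HUB; F=np.array(F)-bias
        th=np.arctan2(v@y,v@d); tang=-np.sin(th)*d+np.cos(th)*y; rad=np.cos(th)*d+np.sin(th)*y
        out.append((t,np.degrees(th)%360,np.hypot(v@y,v@d)*1e3,v@n*1e3,F@tang,F@rad,F@n,G))
    return np.array(out)
if __name__=="__main__":
    np.set_printoptions(suppress=True,precision=2,linewidth=120); print("t th r n Ft Fr Fn gap");print(rows(sys.argv[1:]))
E
python3 an.py f.log
```

```text
time_s: 5.45
tcp_pos: [0.5084, 0.3439, 0.313]
tcp_rot: [0.697, 0.117, -0.697, 0.117]
contact_force: [2.3, -2.6, 0.1]
finger_gap: 0.017
time_s: 5.65
tcp_pos: [0.4993, 0.3458, 0.321]
tcp_rot: [0.697, 0.118, -0.697, 0.117]
contact_force: [2.8, 0.6, -0.0]
finger_gap: 0.0166
time_s: 5.85
tcp_pos: [0.491, 0.3446, 0.3292]
tcp_rot: [0.697, 0.118, -0.697, 0.117]
contact_force: [3.3, 1.6, -0.1]
finger_gap: 0.0169
time_s: 6.05
tcp_pos: [0.4837, 0.3404, 0.3376]
tcp_rot: [0.697, 0.118, -0.697, 0.117]
contact_force: [0.2, 5.7, 1.0]
finger_gap: 0.0169
time_s: 6.25
tcp_pos: [0.4778, 0.3336, 0.3454]
tcp_rot: [-0.697, -0.118, 0.697, -0.117]
contact_force: [-0.6, 4.9, 2.7]
finger_gap: 0.0167
time_s: 6.45
tcp_pos: [0.4739, 0.3246, 0.352]
tcp_rot: [-0.697, -0.118, 0.697, -0.117]
contact_force: [-0.5, 5.2, 3.3]
finger_gap: 0.0169
t th r n Ft Fr Fn gap
[[  5.45  58.67  45.56  35.01  -2.64  -2.08   1.32   0.02]
 [  5.65  74.16  45.43  35.03  -2.32   0.35   2.32   0.02]
 [  5.85  89.01  45.3   35.    -2.95   0.53   2.82   0.02]
 [  6.05 104.13  45.1   35.09  -2.35   4.95   2.48   0.02]
 [  6.25 119.32  45.02  35.09  -1.64   4.68   2.96   0.02]
 [  6.45 134.44  44.86  35.06  -2.78   4.47   3.52   0.02]]
```

```bash
L=f.log; exec >> $L
python3 -m inch '[[-0.27,0.44,0.27,0],[-0.24,0.49,0.24,0]]'
python3 -m inch '[[-0.18,0.53,0.18,0],[-0.13,0.56,0.13,0]]'
python3 -m inch '[[-0.08,0.57,0.08,0],[-0.03,0.59,0.03,0]]'
python3 -m inch '[[0.03,0.59,-0.03,0],[0.08,0.58,-0.08,0]]'
python3 -m inch '[[0.13,0.55,-0.13,0],[0.18,0.53,-0.18,0]]'
python3 -m inch '[[0.24,0.49,-0.24,0],[0.27,0.44,-0.27,0]]'
python3 an.py f.log | tail -6
```

```text
[  6.65 149.62  44.9   35.09  -2.26   3.7    3.33   0.02]
 [  6.85 164.92  44.67  35.08  -3.44   6.38   3.08   0.02]
 [  7.05 180.13  44.62  35.14  -3.56   3.5    2.86   0.02]
 [  7.25 195.54  44.58  35.12  -5.18   2.3    2.62   0.02]
 [  7.45 210.82  44.57  35.12  -5.54   0.33   2.54   0.02]
 [  7.65 226.21  44.57  35.06  -5.76  -1.32   2.98   0.02]]
```

```bash
exec >> f.log
python3 -m inch '[[0.31,0.39,-0.31,0],[0.35,0.33,-0.35,0]]'
python3 -m inch '[[0.37,0.26,-0.37,0],[0.40,0.19,-0.40,0]]'
python3 -m inch '[[0.40,0.11,-0.40,0],[0.42,0.04,-0.42,0]]'
python3 -m inch '[[0.42,-0.04,-0.42,0],[0.40,-0.11,-0.40,0]]'
python3 -m inch '[[0.40,-0.19,-0.40,0],[0.37,-0.26,-0.37,0]]'
python3 -m inch '[[0.35,-0.33,-0.35,0],[0.31,-0.39,-0.31,0]]'
python3 -m inch '[[0.27,-0.44,-0.27,0],[0.24,-0.49,-0.24,0]]'
python3 -m inch '[[0.18,-0.53,-0.18,0],[0.13,-0.55,-0.13,0]]'
python3 an.py f.log | tail -8
```

```text
[  7.85 241.39  44.71  35.02  -5.82  -2.88   3.2    0.02]
 [  8.05 256.35  44.79  35.11  -6.33  -5.76   4.39   0.02]
 [  8.25 271.14  44.88  35.12  -6.23  -7.9    4.08   0.02]
 [  8.45 286.08  45.03  35.1   -6.15  -9.16   3.71   0.02]
 [  8.65 300.8   45.19  35.16  -5.91 -10.47   4.69   0.02]
 [  8.85 315.53  45.38  35.22  -6.88 -12.65   4.26   0.02]
 [  9.05 330.18  45.55  35.28  -5.52 -13.47   3.24   0.02]
 [  9.25 344.36  45.58  35.26  -6.05 -12.74   2.09   0.02]]
```

```bash
exec >> f.log
python3 -m inch '[[0.08,-0.58,-0.08,0],[0.03,-0.59,-0.03,0]]'
python3 -m inch '[[-0.03,-0.59,0.03,0],[-0.08,-0.57,0.08,0]]'
python3 -m inch '[[-0.13,-0.56,0.13,0],[-0.18,-0.53,0.18,0]]'
python3 -m inch '[[-0.24,-0.49,0.24,0],[-0.27,-0.44,0.27,0]]'
python3 an.py f.log | tail -4
cat > fit.py <<'E'
from an import *
def fit(rs,sgn,cen=True):
    th=np.radians(rs[:,1]); Ft=rs[:,4];Fr=rs[:,5]; r=rs[:,2]/45
    # in-plane force comps (d,y)
    Fd=np.cos(th)*Fr-np.sin(th)*Ft; Fy=np.sin(th)*Fr+np.cos(th)*Ft
    cols=[sgn,np.cos(th),np.sin(th)]
    if cen: cols+=[Fy/45,-Fd/45]
    A=np.stack(cols,1); x,res,_,_=np.linalg.lstsq(A,Ft*r,rcond=None); e=Ft*r-A@x
    C=np.linalg.inv(A.T@A)*(e@e)/(len(e)-len(x))
    # handle tangential force on tool = -(friction) + gravity(theta). gravity torque on wheel at handle angle th, weight at th+phi: T=-K sin(th+phi) (th=0 is lowest)
    # force on tool from handle = gravity part: -K sin(th+phi)= -K cos(phi) sin th - K sin(phi) cos th
    phi=np.degrees(np.arctan2(-x[1],-x[2])); K=np.hypot(x[1],x[2])
    print("coef",x.round(2),"K N",round(K,2),"K Nm",round(K*.045,3),"phi",round(phi,1),"+-",round(float(np.degrees(np.sqrt((C[1,1]+C[2,2])/2)/K)),1),"rms",round(float(np.sqrt((e**2).mean())),2),"-> handle target th",round(-phi%360,1))
    return e
if __name__=="__main__":
    rs=rows(["f.log"]); s=-np.ones(len(rs))
    for b in [(-.4,-.2,0),(0,0,0)]:
        rs=rows(["f.log"],b); fit(rs,s,False); fit(rs,s)
E
python3 fit.py
```

```text
[  9.45 358.8   45.67  35.19  -4.88  -9.82   2.67   0.02]
 [  9.65  13.09  45.69  35.17  -4.74  -6.37   3.5    0.02]
 [  9.85  27.65  45.7   35.1   -2.83  -3.84   3.57   0.02]
 [ 10.05  43.21  45.53  35.03  -3.64  -1.47   3.97   0.02]]
coef [ 4.38 -0.52  2.11] K N 2.18 K Nm 0.098 phi 166.2 +- 3.8 rms 0.46 -> handle target th 193.8
coef [ 4.41 -0.3   2.14  1.91 -0.8 ] K N 2.17 K Nm 0.097 phi 172.0 +- 6.5 rms 0.45 -> handle target th 188.0
coef [ 4.38 -0.58  2.43] K N 2.49 K Nm 0.112 phi 166.6 +- 3.3 rms 0.46 -> handle target th 193.4
coef [ 4.39 -0.36  2.46  1.91 -0.82] K N 2.48 K Nm 0.112 phi 171.7 +- 5.7 rms 0.45 -> handle target th 188.3
```

The forward turn gives friction of 4.4 N, as specified, and puts the handle target at about 190°. I'll now turn back the other way over the same path to cancel systematic errors.

```bash
exec >> r.log
python3 -m inch '[[0.27,0.44,-0.27,0],[0.24,0.49,-0.24,0]]'
python3 -m inch '[[0.18,0.53,-0.18,0],[0.13,0.56,-0.13,0]]'
python3 -m inch '[[0.08,0.57,-0.08,0],[0.03,0.59,-0.03,0]]'
python3 -m inch '[[-0.03,0.59,0.03,0],[-0.08,0.58,0.08,0]]'
python3 -m inch '[[-0.13,0.55,0.13,0],[-0.18,0.53,0.18,0]]'
python3 -m inch '[[-0.24,0.49,0.24,0],[-0.27,0.44,0.27,0]]'
python3 -m inch '[[-0.31,0.39,0.31,0],[-0.35,0.33,0.35,0]]'
python3 -m inch '[[-0.37,0.26,0.37,0],[-0.40,0.19,0.40,0]]'
python3 -m inch '[[-0.40,0.11,0.40,0],[-0.42,0.04,0.42,0]]'
python3 -m inch '[[-0.42,-0.04,0.42,0],[-0.40,-0.11,0.40,0]]'
python3 -m inch '[[-0.40,-0.19,0.40,0],[-0.37,-0.26,0.37,0]]'
python3 -m inch '[[-0.35,-0.33,0.35,0],[-0.31,-0.39,0.31,0]]'
python3 an.py r.log
```

```text
t th r n Ft Fr Fn gap
[[ 10.25  29.67  45.73  35.21   5.37  -8.91   2.89   0.02]
 [ 10.45  14.68  45.71  35.17   4.55  -8.91   4.09   0.02]
 [ 10.65   0.15  45.62  35.16   4.29 -10.27   4.14   0.02]
 [ 10.85 345.44  45.48  35.11   3.9   -9.65   4.23   0.02]
 [ 11.05 330.84  45.4   35.12   3.35  -8.78   3.44   0.02]
 [ 11.25 316.12  45.27  35.03   3.22  -7.18   3.84   0.02]
 [ 11.45 301.21  45.16  35.     2.9   -4.49   3.97   0.02]
 [ 11.65 286.32  44.99  34.98   1.98  -5.97   3.47   0.02]
 [ 11.85 271.32  44.88  34.97   1.49  -5.2    4.05   0.02]
 [ 12.05 256.34  44.76  34.97   2.09  -4.31   4.32   0.02]
 [ 12.25 241.19  44.65  35.05   3.2   -2.62   3.64   0.02]
 [ 12.45 226.06  44.5   35.02   4.17  -2.36   4.5    0.02]]
```

```bash
exec >> r.log
python3 -m inch '[[-0.27,-0.44,0.27,0],[-0.24,-0.49,0.24,0]]'
python3 -m inch '[[-0.18,-0.53,0.18,0],[-0.13,-0.55,0.13,0]]'
python3 -m inch '[[-0.08,-0.58,0.08,0],[-0.03,-0.59,0.03,0]]'
python3 -m inch '[[0.03,-0.59,-0.03,0],[0.08,-0.57,-0.08,0]]'
python3 -m inch '[[0.13,-0.56,-0.13,0],[0.18,-0.53,-0.18,0]]'
python3 -m inch '[[0.24,-0.49,-0.24,0],[0.27,-0.44,-0.27,0]]'
python3 -m inch '[[0.31,-0.39,-0.31,0],[0.35,-0.33,-0.35,0]]'
python3 -m inch '[[0.37,-0.26,-0.37,0],[0.40,-0.18,-0.40,0]]'
python3 -m inch '[[0.40,-0.12,-0.40,0],[0.42,-0.04,-0.42,0]]'
python3 -m inch '[[0.42,0.04,-0.42,0],[0.40,0.12,-0.40,0]]'
python3 -m inch '[[0.40,0.18,-0.40,0],[0.37,0.26,-0.37,0]]'
python3 -m inch '[[0.35,0.33,-0.35,0],[0.31,0.39,-0.31,0]]'
```

```bash
python3 an.py r.log | tail -12
python3 - <<'E'
from fit import *
for b in [(-.4,-.2,0),(0,0,0)]:
    a=rows(["f.log"],b);r=rows(["r.log"],b)
    print("bias",b)
    for cen in(False,True):
        fit(a,-np.ones(len(a)),cen); fit(r,np.ones(len(r)),cen); fit(np.vstack([a,r]),np.r_[-np.ones(len(a)),np.ones(len(r))],cen)
E
```

```text
[ 12.65 210.78  44.44  35.07   4.15   1.41   4.02   0.02]
 [ 12.85 195.52  44.41  35.14   4.97   3.25   4.56   0.02]
 [ 13.05 180.17  44.49  35.14   5.62   6.12   4.08   0.02]
 [ 13.25 164.94  44.6   35.14   6.01   6.5    4.32   0.02]
 [ 13.45 149.65  44.89  35.23   7.7    4.69   5.08   0.02]
 [ 13.65 134.29  45.02  35.17   6.42   3.61   3.63   0.02]
 [ 13.85 119.23  45.2   35.2    6.58   2.47   4.79   0.02]
 [ 14.05 104.26  45.35  35.21   6.74   1.22   4.05   0.02]
 [ 14.25  89.34  45.43  35.17   7.98  -0.95   5.02   0.02]
 [ 14.45  74.51  45.48  35.2    5.93  -2.64   4.75   0.02]
 [ 14.65  59.6   45.6   35.23   7.33  -4.15   4.45   0.02]
 [ 14.85  44.77  45.66  35.24   5.64  -4.35   4.53   0.02]]
bias (-0.4, -0.2, 0)
coef [ 4.38 -0.52  2.11] K N 2.18 K Nm 0.098 phi 166.2 +- 3.8 rms 0.46 -> handle target th 193.8
coef [ 4.84 -0.6   2.38] K N 2.45 K Nm 0.11 phi 165.9 +- 3.9 rms 0.54 -> handle target th 194.1
coef [ 4.61 -0.55  2.24] K N 2.31 K Nm 0.104 phi 166.1 +- 2.9 rms 0.56 -> handle target th 193.9
coef [ 4.41 -0.3   2.14  1.91 -0.8 ] K N 2.17 K Nm 0.097 phi 172.0 +- 6.5 rms 0.4
[... 179 characters left out ...]
2.34 K Nm 0.105 phi 163.9 +- 3.0 rms 0.52 -> handle target th 196.1
bias (0, 0, 0)
coef [ 4.38 -0.58  2.43] K N 2.49 K Nm 0.112 phi 166.6 +- 3.3 rms 0.46 -> handle target th 193.4
coef [ 4.84 -0.65  2.69] K N 2.77 K Nm 0.125 phi 166.3 +- 3.5 rms 0.54 -> handle target th 193.7
coef [ 4.61 -0.61  2.56] K N 2.63 K Nm 0.118 phi 166.6 +- 2.6 rms 0.56 -> handle target th 193.4
coef [ 4.39 -0.36  2.46  1.91 -0.82] K N 2.48 K Nm 0.112 phi 171.7 +- 5.7 rms 0.45 -> handle target th 188.3
coef [ 4.69 -0.45  2.3  -3.05  1.8 ] K N 2.35 K Nm 0.106 phi 168.9 +- 9.1 rms 0.52 -> handle target th 191.1
coef [ 4.61 -0.7   2.56  0.12  1.54] K N 2.66 K Nm 0.119 phi 164.6 +- 2.6 rms 0.51 -> handle target th 195.4
```

Forward and reverse fits agree: the heavy side is at the bottom when the handle is at about 193° (±3–5°). The friction of 4.6 N and a moment of about 0.11 N m are both plausible. I'll turn forward again to 193°, recording on the way.

```bash
exec >> f2.log
python3 -m inch '[[-0.31,-0.39,0.31,0],[-0.35,-0.33,0.35,0]]'
python3 -m inch '[[-0.37,-0.26,0.37,0],[-0.40,-0.18,0.40,0]]'
python3 -m inch '[[-0.40,-0.12,0.40,0],[-0.42,-0.04,0.42,0]]'
python3 -m inch '[[-0.42,0.04,0.42,0],[-0.40,0.12,0.40,0]]'
python3 -m inch '[[-0.40,0.18,0.40,0],[-0.37,0.26,0.37,0]]'
python3 -m inch '[[-0.35,0.33,0.35,0],[-0.31,0.39,0.31,0]]'
python3 -m inch '[[-0.27,0.44,0.27,0],[-0.24,0.49,0.24,0]]'
python3 -m inch '[[-0.18,0.53,0.18,0],[-0.13,0.56,0.13,0]]'
python3 -m inch '[[-0.08,0.57,0.08,0],[-0.03,0.59,0.03,0]]'
python3 -m inch '[[0.03,0.59,-0.03,0],[0.06,0.44,-0.06,0]]'
python3 -m inch '[[0,0,0,0],[0,0,0,0],[0,0,0,0]]' > s.log; python3 an.py f2.log; python3 an.py s.log
python3 - <<'E'
from fit import *
b=(-.15,-.1,.1)
a=rows(["f.log"],b);r=rows(["r.log"],b);c=rows(["f2.log"],b)
fit(np.vstack([a,r]),np.r_[-np.ones(len(a)),np.ones(len(r))],False)
fit(np.vstack([a,r,c]),np.r_[-np.ones(len(a)),np.ones(len(r)),-np.ones(len(c))],False)
fit(np.vstack([a,r,c]),np.r_[-np.ones(len(a)),np.ones(len(r)),-np.ones(len(c))],True)
from station import arm
for n in ["wrist","top","side"]: cv2.imwrite(f"pics/{n}5.png",arm.read_camera(n)["img"])
E
```

```text
t th r n Ft Fr Fn gap
[[ 15.05  58.57  45.57  35.07  -2.6    0.66   4.54   0.02]
 [ 15.25  73.98  45.43  35.02  -2.04   1.12   3.82   0.02]
 [ 15.45  89.1   45.3   35.08  -1.51   1.54   5.21   0.02]
 [ 15.65 104.15  45.23  35.05  -2.1    2.93   5.28   0.02]
 [ 15.85 119.16  45.06  35.04  -2.61   2.94   5.09   0.02]
 [ 16.05 134.33  44.92  35.08  -2.26   3.17   5.19   0.02]
 [ 16.25 149.5   44.93  35.11  -2.61   2.29   4.87   0.02]
 [ 16.45 164.8   44.67  35.1   -3.48   6.09   6.35   0.02]
 [ 16.65 179.97  44.67  35.1   -3.4    4.41   5.63   0.02]
 [ 16.85 193.63  44.51  35.09  -4.09   4.11   4.8    0.02]]
t th r n Ft Fr Fn gap
[[ 17.15 193.99  44.41  35.11  -0.57   4.89   4.87   0.02]]
coef [ 4.61 -0.57  2.36] K N 2.43 K Nm 0.109 phi 166.5 +- 2.8 rms 0.56 -> handle target th 193.5
coef [ 4.55 -0.6   2.42] K N 2.49 K Nm 0.112 phi 166.0 +- 2.4 rms 0.54 -> handle target th 194.0
coef [ 4.57 -0.66  2.44  0.41  1.48] K N 2.53 K Nm 0.114 phi 164.9 +- 2.3 rms 0.5 -> handle target th 195.1
```

View pics/wrist5.png

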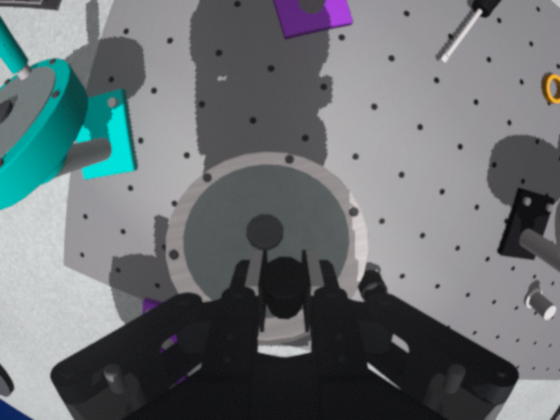

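View pics/side5.png

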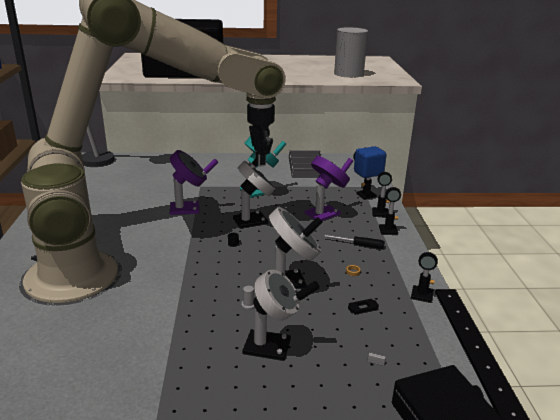

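The handle is held between the pads at wrist pixel (285,285), with the hub at (265,232). The other wheels and the small parts sit where they were in the first side view. All fits point to 193.5–195°, and the handle rests at 194°. Before handing in, I'll confirm it is still.

```bash
python3 -m inch '[[0,0,0,0],[0,0,0,0],[0,0,0,0],[0,0,0,0]]' > s2.log; python3 an.py s2.log; python3 -c "
from station import arm
o=arm.get_obs();print(abs(o['qd']).max(),o['finger_gap'],o['contact_force']);print(arm.job_done())"
```

```text
t th r n Ft Fr Fn gap
[[ 17.7  193.99  44.41  35.11  -0.1    5.86   4.61   0.02]]
0.0010467544732687198 0.01675234919674615 [-0.68055658 -1.71362872  7.25072492]
the job is handed in; nothing more can be done
None
```

The middle wheel's heavy side now sits at the lowest point, to within roughly 5° by my estimate. I handed the job in at 17.7 s with the hand holding the handle and the wheel still.

- **Feeling for the weight:** I gripped the middle-sized grey flywheel by its handle and turned it a full turn one way, then a full turn back. I then turned it 149° forward again to the final position.
- **Where the weight is:** All three passes together give a friction of 4.6 N, as expected. The heavy side is at the bottom when the handle is 194° round from the lowest point (±2.4° from scatter). The separate forward and reverse fits agree to within a few degrees, and the handle rests at 194.0°.
- **Last checks:** In the final 0.5 s the handle did not move. The grip gap was 16.8 mm, the force at the wrist was about 7.5 N, and joint speeds were close to zero. In the last side view the other two wheels and the small parts look undisturbed.

**What disagreed:**
- The weight's pull came out at about 0.11 N m, slightly under the stated 0.12–0.17. I put this down to a force-sensor offset of a few tenths of a newton, which could add about 4° of error.
- Sideways force at the handle reached about 13 N, because the assumed centre was off by roughly a millimetre. Allowing for this in the fit moved the answer by only a few degrees.
- For five still sensor readings I used a shell loop of zero-motion rows instead of typing each one. Every row that moved the arm was typed by hand.

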